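# Clear the eaten corn cobs off the griddle

### The job

The hot plate is off and cold: clear the two eaten, pale brown corn cob stubs off it and put both in the green scrap tub. Leave the fresh yellow piece of corn lying where it is on the plate.

Things in the scene. Friction and masses are not known exactly. Their poses are not given: they have to be found in the camera images.
- cob_a_center (a point): First eaten corn cob stub, bare and pale tan brown, a stubby rod 64 mm long and 28 mm thick (eight-sided, so it does not roll by itself), about 35 g. It lies on its side on the flat top of the cold square hot plate (dark steel top 280 mm square, 60 mm above the counter), so its middle starts 74 mm above the counter. This point is the middle of the stub; its x axis runs along the stub's length.
- cob_b_center (a point): Second eaten corn cob stub, bare and pale tan brown, a stubby rod 64 mm long and 28 mm thick (eight-sided, so it does not roll by itself), about 35 g. It lies on its side on the flat top of the cold square hot plate (dark steel top 280 mm square, 60 mm above the counter), so its middle starts 74 mm above the counter. This point is the middle of the stub; its x axis runs along the stub's length.
- corn_center (a point): Fresh bright yellow piece of corn with full kernels, 64 mm long and 44 mm thick, loose, lying on its side on the same hot plate at least 110 mm from either stub (middle to middle): to be left alone. This point is its middle; its x axis runs along its length.
- bin: Open-topped green plastic scrap tub, fixed on the counter beside the hot plate: 180 mm along its x axis, 220 mm along its y axis, 100 mm high, walls and floor 4 mm thick, empty. Origin at the centre of its underside, on the counter; z up.

How it is judged:
By the outcome, as a careful person would: the job done as asked, in the order asked, and still so for the second after the job is handed in, with the robot touching nothing.
It also fails if it takes over 51 s, if anything falls off the work surface, if the arm or the gripper's body presses on something with over 40 N, if the wrist force passes 120 N, or if a joint passes its speed limit or range.

### The arm

A 7-joint arm with a two-finger parallel gripper is mounted at the origin on the work surface. World frame = base frame: x ahead of the robot, y to its left, z up, the work surface at z = 0. Lengths are in m, angles in rad, forces in N, time in s.
With the tool pointing down it reaches from about 0.35 to 0.9 m from the base axis. Payload 19.9 kg.
Tool frame: the origin (TCP) lies midway between the tips of the shut fingers; the grasp point (between the pads) lies 19 mm behind it (env.grip_depth is the distance from the TCP to the grasp point, in m); z points along the fingers, y is the line along which they close (so a half turn about z gives the same grasp; the last joint's range is limited). The gripper opens to 94 mm and grips with 3 to 60 N. Pads are 16 mm wide; open, the fingers measure 119 mm over their backs; the gripper's body (75 mm by 177 mm) begins 78 mm behind the grasp point.
Start: joints at [-1.145, 0.417, -0.01, 1.614, 0.005, 1.111, -0.053], TCP at [0.281, 0.558, 0.205] pointing down, gripper open.
Joint ranges: [-2.81, 2.81], [-0.39, 2.02], [-1.27, 1.25], [0.06, 2.57], [-1.19, 4.33], [0.19, 2], [-2.82, 2.82]. Speed limits (rad/s): [1.89, 1.89, 2.39, 2.39, 3.01, 3.01, 3.01].

### API

Orientations are given as a rotation vector (axis times angle).
In Python, from bench import env gives the robot as it stands.
- The arm moves only by the tool move_arm, never from a script. Its argument "motion" is a list of rows, each an object with "travel": the shift along the tool's x, y, z in cm, a list of three; "turn": the turn about the tool's z in rad; "jaw": the finger opening in cm, from 0 to 9.4. In form: [{"travel": [x, y, z], "turn": turn, "jaw": jaw}, ...]. A call has 1 to 8 rows; each row shifts and turns the commanded pose from where the row before left it, along the tool's axes as they then stand; what a row does not reach is not made up. A row lasts 1/8 s, in which the tool goes at most 62.5 mm and 10.7 degrees, less where a joint would pass 70% of its speed; a pose out of reach is approached as far as the arm can. A call is refused whole if a number of a shift passes 6.25 or a number of a turn 0.188, either way. A call with a gripper value outside its range is refused whole. The fingers move at their own pace and stop on an object; "squeeze" is the grip in N (left out, the last holds). Time passes only in rows, so rows that do not move let the fingers close. It gives the time, the measured TCP pose, the force, the opening and the grip force at its end, in the units of the state.
- env.read_state(): the state, without advancing time (a new reading comes with each control period).
- env.get_image(name): name is "scene" or "top" or "wrist"; returns a dict with "frame" (384x512x3 uint8, red, green, blue), "K" (3x3 intrinsics, pixels), "extrinsics" (4x4, takes a point from world to camera coordinates). Camera axes: x right, y down, z forward; pixel columns grow to the right and rows downward; lengths in m; the calibration is good to about 2 mm. A picture is of the moment at which its call begins. There is no depth.
- env.close_job(): hands the job in; it is judged then, once.
Trained networks look in the newest picture that a camera, given by its name, has taken for a name from the list of things; names that differ only in an ending like _2 or _b are one class to them, and where a whole thing is asked for, a point or a joint stands for the part that bears it (a point fixed in the world has none). Each returns a list of dicts, best first, with "confidence" (0 to 1); they miss things now and then, are a little off and sometimes report something else, mostly with a low value. They report only what shows in the picture. A call takes as long as a camera call.
- env.outline_of(camera, thing): "pixels" (384x512 bool, what is visible of it) and "uv" ([column, row] in pixels, amid what is visible of it).
The state is a dict: "time": time; "qpos": joint angles; "joint_velocities": joint speeds; "joint_torque": joint torques, N m; "ee_pos": TCP position; "tcp_rot": TCP orientation; "force": force on the tool from outside, world axes, zero at the start; "torque": the same for the moment, N m; "finger_gap": opening from 0.0 (shut) to 1.0 (fully open); "grasp_force": force on a finger pad.
Only numpy, scipy, OpenCV 4.12 (cv2) and the standard library are available. Lean on these libraries where they do the work, as an engineer would, in place of code of your own. Each camera call takes 0.05 s, during which the arm holds its last target. There are 200 camera calls.

## Working session

There is one attempt and no reset: what is moved stays moved. The work goes in short steps, Python scripts to look and compute and a tool call to move; the robot and the scene stay as the last step left them, time stands still between calls to the robot, and variables do not carry over. Pictures are saved under pics/ and viewed, at most 10 in all, crops included, and the job is handed in when it is done.

Besides the shell and the picture viewer there is one more tool, called by a JSON object that holds its "name" and its "arguments", one argument or row to a line. move_arm: Moves the arm, as the interface text tells. Its arguments: {"type":"object","properties":{"motion":{"type":"array","items":{"type":"object","properties":{"travel":{"type":"array","items":{"type":"number"}},"turn":{"type":"number"},"jaw":{"type":"number"}}}},"squeeze":{"type":"number"}},"required":["motion"]}

```bash
mkdir -p pics
cat > h.py <<'E'
import numpy as np, cv2
from bench import env
def ray(im,uv):
    E=np.array(im["extrinsics"]);R,t=E[:3,:3],E[:3,3]
    d=R.T@np.linalg.inv(im["K"])@np.array([uv[0],uv[1],1.]);return -R.T@t,d/np.linalg.norm(d)
def onz(im,uv,z):
    o,d=ray(im,uv);return o+d*(z-o[2])/d[2]
def tri(rs):
    A=sum(np.eye(3)-np.outer(d,d) for o,d in rs);b=sum((np.eye(3)-np.outer(d,d))@o for o,d in rs);return np.linalg.solve(A,b)
def save(im,n): cv2.imwrite(n,cv2.cvtColor(im["frame"],cv2.COLOR_RGB2BGR))
def axis(im,m,z):
    p=np.argwhere(m)[:,::-1]
    P=np.array([onz(im,q,z)[:2] for q in p]);c=P.mean(0);w,v=np.linalg.eigh(np.cov((P-c).T));a=v[:,1]
    return c,np.arctan(a[1]/a[0]),4*np.sqrt(w)
E
python3 - <<'E'
from h import *
for c in ["scene","top","wrist"]:
    im=env.get_image(c); save(im,f"pics/{c}0.png")
    o,d=ray(im,(256,192)); print(c,o.round(3),d.round(2))
    for th,z in [("cob_a_center",.074),("corn_center",.082),("bin",.1)]:
        for r in env.outline_of(c,th):
            print(c,th,round(r["confidence"],2),np.round(r["uv"]),r["pixels"].sum(),onz(im,r["uv"],z).round(3),*[np.round(x,3) for x in axis(im,r["pixels"],z)])
cv2.imwrite("pics/c0.png",cv2.resize(np.hstack([cv2.imread(f"pics/{c}0.png") for c in ["scene","top"]]),(800,300)))
s=env.read_state();print(s["time"],s["ee_pos"],s["tcp_rot"],s["finger_gap"])
E
```

```text
scene [1.121 0.226 0.519] [-0.75 -0.31 -0.59]
scene cob_a_center 0.93 [220. 151.] 411 [ 0.456 -0.131  0.074] [ 0.467 -0.121] 1.353 [0.052 0.082]
scene corn_center 0.82 [164. 189.] 881 [ 0.626 -0.153  0.082] [ 0.623 -0.155] 0.77 [0.049 0.122]
scene bin 0.7 [367. 219.] 15673 [0.586 0.193 0.1  ] [0.58 0.19] 0.064 [0.251 0.321]
top [ 0.347 -0.022  0.89 ] [ 0.23 -0.   -0.97]
top cob_a_center 0.79 [299. 227.] 388 [ 0.468 -0.118  0.074] [ 0.466 -0.121] -1.551 [0.03  0.074]
top corn_center 0.6 [320. 155.] 609 [ 0.625 -0.162  0.082] [ 0.622 -0.154] 0.78 [0.054 0.074]
top bin 0.66 [157. 200.] 10420 [0.51  0.178 0.1  ] [0.511 0.183] 1.394 [0.22  0.273]
wrist [0.209 0.596 0.385] [ 0.24 -0.12 -0.96]
wrist bin 0.69 [140. 370.] 1282 [0.404 0.355 0.1  ] [0.406 0.355] 1.215 [0.044 0.06 ]
0.6 [0.28121407 0.5581126  0.20540776] [ 7.26522769e-01  3.05638002e+00 -1.89462679e-04] 0.9977077013925537
```

View pics/c0.png

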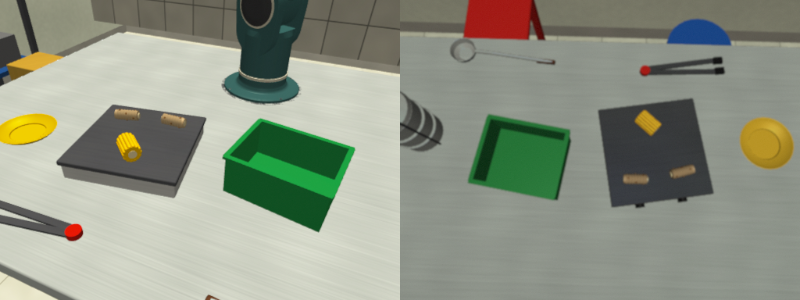

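The left half (scene) shows two tan stubs at about (162,146) and (221,153) px, with the corn at (164,189) and the tub at (367,219). In the top view the stubs are at about (302,229) and (362,219). The network reported only one stub per view, so I'll find the second by colour and triangulate.

```bash
cat > find.py <<'E'
from h import *
def blobs(im,box=None):
    hsv=cv2.cvtColor(im["frame"],cv2.COLOR_RGB2HSV)
    m=cv2.inRange(hsv,(5,50,80),(21,190,255))
    n,l,st,c=cv2.connectedComponentsWithStats(cv2.morphologyEx(m,cv2.MORPH_CLOSE,np.ones((3,3))))
    return [(c[i],l==i,st[i][4]) for i in range(1,n) if st[i][4]>120]
E
python3 - <<'E'
from find import *
ims={c:env.get_image(c) for c in ["scene","top"]}
B={}
for c,im in ims.items():
    for uv,m,a in blobs(im):
        p=onz(im,uv,.074)
        if .3<p[0]<.8 and -.35<p[1]<0: print(c,uv.round(1),a,p.round(3),*[np.round(x,3) for x in axis(im,m,.078)]); B.setdefault(c,[]).append(ray(im,uv))
for r in B["scene"]:
    for q in B["top"]:
        P=tri([r,q]); e=np.linalg.norm(np.cross(r[1],P-r[0])); print(P.round(3),round(e,4))
# corn
r=[ray(im,env.outline_of(c,"corn_center")[0]["uv"]) for c,im in ims.items()];print("corn",tri(r).round(3))
# bin rim corners from top
im=ims["top"];m=env.outline_of("top","bin")[0]["pixels"].astype(np.uint8)
cs,_=cv2.findContours(m,0,2);b=cv2.approxPolyDP(max(cs,key=cv2.contourArea),8,True)[:,0]
for q in b: print("bin",q,onz(im,q,.1).round(3))
E
```

```text
scene [162.3 146.1] 447 [ 0.489 -0.248  0.074] [ 0.495 -0.244] 1.518 [0.059 0.083]
scene [221.9 154. ] 454 [ 0.466 -0.121  0.074] [ 0.472 -0.118] 1.276 [0.054 0.086]
top [317.6 156.4] 142 [ 0.625 -0.158  0.074] [ 0.624 -0.157] 0.796 [0.079 0.104]
top [361.5 219.3] 385 [ 0.488 -0.249  0.074] [ 0.488 -0.248] -1.283 [0.029 0.078]
top [301.  228.9] 401 [ 0.464 -0.121  0.074] [ 0.464 -0.121] -1.558 [0.03  0.075]
[ 0.602 -0.152  0.154] 0.0089
[ 0.488 -0.249  0.073] 0.0002
[ 0.494 -0.171  0.088] 0.0598
[ 0.581 -0.105  0.154] 0.0415
[ 0.467 -0.186  0.081] 0.0615
[ 0.464 -0.122  0.073] 0.0001
corn [ 0.627 -0.159  0.08 ]
bin [113 146] [0.626 0.282 0.1  ]
bin [ 88 232] [0.441 0.312 0.1  ]
bin [201 254] [0.404 0.081 0.1  ]
bin [216 166] [0.588 0.061 0.1  ]
```

The stub heights triangulate to 73 mm, against 74 expected. Stub A is at (0.464,-0.121) with its axis along y, and stub B is at (0.488,-0.249) with its axis at -73.5°. The tub centre is about (0.515,0.184). I'll turn the tool by 1.085 rad and fly over A.

{"name": "move_arm", "arguments": {
  "motion": [
    {"travel": [0,0,0],"turn": 0.181,"jaw": 7},
    {"travel": [0,0,0],"turn": 0.181,"jaw": 7},
    {"travel": [0,0,0],"turn": 0.181,"jaw": 7},
    {"travel": [0,0,0],"turn": 0.181,"jaw": 7},
    {"travel": [0,0,0],"turn": 0.181,"jaw": 7},
    {"travel": [0,0,0],"turn": 0.18,"jaw": 7},
    {"travel": [-5.5,1.4,0],"turn": 0,"jaw": 7},
    {"travel": [-5.5,1.4,0],"turn": 0,"jaw": 7}
  ],
  "squeeze": 15
}}

```text
time: 1.85
ee_pos: [0.3114, 0.4473, 0.2052]
tcp_rot: [2.199, 2.243, -0.0]
force: [2.2, -0.5, 0.0]
finger_gap: 0.75
grasp_force: 0.0
```

{"name": "move_arm", "arguments": {
  "motion": [
    {"travel": [-5.7,1.4,0],"turn": 0,"jaw": 7},
    {"travel": [-5.7,1.4,0],"turn": 0,"jaw": 7},
    {"travel": [-5.7,1.4,0],"turn": 0,"jaw": 7},
    {"travel": [-5.7,1.4,0],"turn": 0,"jaw": 7},
    {"travel": [-5.7,1.4,0],"turn": 0,"jaw": 7},
    {"travel": [-5.7,1.4,0],"turn": 0,"jaw": 7},
    {"travel": [-5.7,1.4,0],"turn": 0,"jaw": 7},
    {"travel": [-5.7,1.4,0],"turn": 0,"jaw": 7}
  ]
}}

```text
time: 2.85
ee_pos: [0.4323, -0.0069, 0.2059]
tcp_rot: [2.2, 2.243, 0.002]
force: [1.2, 0.5, -0.4]
finger_gap: 0.741
grasp_force: 0.0
```

{"name": "move_arm", "arguments": {
  "motion": [
    {"travel": [-5.7,1.4,0],"turn": 0,"jaw": 7},
    {"travel": [-5.7,1.4,0],"turn": 0,"jaw": 7},
    {"travel": [0,0,0],"turn": 0,"jaw": 7},
    {"travel": [0,0,0],"turn": 0,"jaw": 7}
  ]
}}

```text
time: 3.35
ee_pos: [0.462, -0.1183, 0.2054]
tcp_rot: [-2.2, -2.242, 0.0]
force: [0.1, 0.1, -0.6]
finger_gap: 0.743
grasp_force: 0.0
```

```bash
cat > chk.py <<'E'
import sys
from find import *
from scipy.spatial.transform import Rotation as Ro
s=env.read_state(); R=Ro.from_rotvec(s["tcp_rot"]).as_matrix(); p=np.array(s["ee_pos"])
def go(P): return (R.T@(np.array(P)-p)*100).round(2)
if __name__=="__main__":
    im=env.get_image("wrist"); save(im,f"pics/{sys.argv[1]}.png")
    print(s["time"],p.round(4),"yaw y",np.degrees(np.arctan2(R[1,1],R[0,1])).round(2),"z",R[:,2].round(3),s["finger_gap"])
    for uv,m,a in blobs(im):
        if a>400: print(uv.round(),a,axis(im,m,.076),"ctr",onz(im,uv,.076).round(4), "move to grasp",go(np.r_[axis(im,m,.076)[0],.074-.019]))
E
python3 chk.py w1
```

```text
3.35 [ 0.462  -0.1183  0.2054] yaw y 1.07 z [-0.  0. -1.] 0.742960366851907
[257. 191.] 1705 (array([ 0.46454716, -0.1207272 ]), np.float64(-1.569238938529866), array([0.03087399, 0.07660948])) ctr [ 0.4645 -0.1204  0.076 ] move to grasp [-0.25  0.25 15.04]
[275. 297.] 1196 (array([ 0.487449  , -0.24248176]), np.float64(-1.2874582863266206), array([0.03236698, 0.07149246])) ctr [ 0.4874 -0.2422  0.076 ] move to grasp [-12.47   2.32  15.03]
[108. 335.] 630 (array([ 0.29509982, -0.29768227]), np.float64(1.3238790914592597), array([0.02504879, 0.1084404 ])) ctr [ 0.2952 -0.2972  0.076 ] move to grasp [-17.63 -17.02  15.04]
[399. 336.] 710 (array([ 0.63355942, -0.29240455]), np.float64(-1.3196724402801059), array([0.02572082, 0.11106408])) ctr [ 0.6334 -0.2919  0.076 ] move to grasp [-17.73  16.83  15.03]
```

View pics/w1.png

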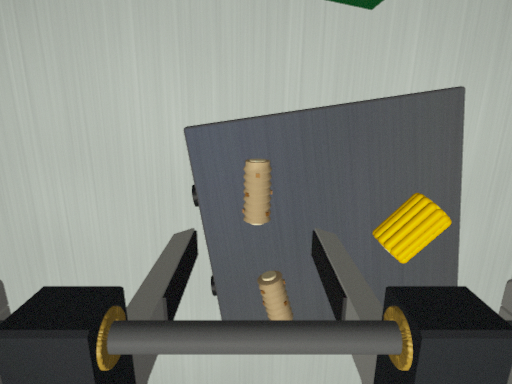

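The wrist view shows stub A at (257,191), stub B at (275,297) and the corn well to the side at (412,228). The plate top is at 60 mm, so I'll stop the TCP at about 65 mm: the pads then still overlap the stub and the tips stay off the steel.

{"name": "move_arm", "arguments": {
  "motion": [
    {"travel": [-0.25,0.25,4],"turn": 0,"jaw": 7},
    {"travel": [0,0,4],"turn": 0,"jaw": 7},
    {"travel": [0,0,3.5],"turn": 0,"jaw": 7},
    {"travel": [0,0,1.5],"turn": 0,"jaw": 7},
    {"travel": [0,0,1.0],"turn": 0,"jaw": 7},
    {"travel": [0,0,0],"turn": 0,"jaw": 7},
    {"travel": [0,0,0],"turn": 0,"jaw": 7}
  ]
}}

```text
time: 4.28
ee_pos: [0.4652, -0.121, 0.0663]
tcp_rot: [2.199, 2.242, 0.001]
force: [-0.8, 0.7, 0.4]
finger_gap: 0.747
grasp_force: 0.0
```

{"name": "move_arm", "arguments": {
  "motion": [
    {"travel": [0,0,0],"turn": 0,"jaw": 2},
    {"travel": [0,0,0],"turn": 0,"jaw": 2},
    {"travel": [0,0,0],"turn": 0,"jaw": 2},
    {"travel": [0,0,0],"turn": 0,"jaw": 2},
    {"travel": [0,0,0],"turn": 0,"jaw": 2},
    {"travel": [0,0,0],"turn": 0,"jaw": 2}
  ],
  "squeeze": 15
}}

```text
time: 5.03
ee_pos: [0.4647, -0.121, 0.0655]
tcp_rot: [2.2, 2.242, -0.0]
force: [0.1, 0.9, -0.2]
finger_gap: 0.295
grasp_force: 15.0
```

Gripped: the opening is 27.7 mm at 15 N. Next I'll lift and carry it to the near-y half of the tub.

{"name": "move_arm", "arguments": {
  "motion": [
    {"travel": [0,0,-2],"turn": 0,"jaw": 2},
    {"travel": [0,0,-4],"turn": 0,"jaw": 2},
    {"travel": [0,0,-5],"turn": 0,"jaw": 2},
    {"travel": [0,0,-4],"turn": 0,"jaw": 2},
    {"travel": [4,0.7,0],"turn": 0,"jaw": 2},
    {"travel": [5,0.9,0],"turn": 0,"jaw": 2},
    {"travel": [5,0.9,0],"turn": 0,"jaw": 2},
    {"travel": [5,0.9,0],"turn": 0,"jaw": 2}
  ]
}}

```text
time: 6.02
ee_pos: [0.4951, 0.0713, 0.2156]
tcp_rot: [-2.2, -2.242, -0.0]
force: [0.5, -0.2, -0.1]
finger_gap: 0.295
grasp_force: 15.0
```

{"name": "move_arm", "arguments": {
  "motion": [
    {"travel": [4,0.7,0],"turn": 0,"jaw": 2},
    {"travel": [2.5,0.5,0],"turn": 0,"jaw": 2},
    {"travel": [0,0,0],"turn": 0,"jaw": 2},
    {"travel": [0,0,0],"turn": 0,"jaw": 2}
  ]
}}

```text
time: 6.52
ee_pos: [0.5059, 0.1335, 0.2154]
tcp_rot: [2.202, 2.241, -0.001]
force: [-0.6, -0.0, -0.1]
finger_gap: 0.301
grasp_force: 15.0
```

Run:
```python
from chk import *
print(p.round(4),s["finger_gap"],s["grasp_force"])
im=env.get_image("scene");t=env.get_image("top")
cv2.imwrite("pics/c2.png",cv2.cvtColor(cv2.resize(np.hstack([im["frame"],t["frame"]]),(800,300)),cv2.COLOR_RGB2BGR))
```

```text
[0.5059 0.1335 0.2154] 0.301007094263149 14.984167442307808
```

View pics/c2.png

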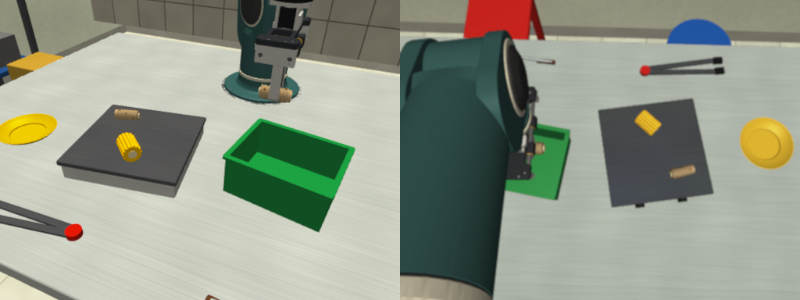

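Stub A is held over the tub, at scene (275,91) and top (540,148) in the composite; B and the corn haven't moved. I'll lower and release.

{"name": "move_arm", "arguments": {
  "motion": [
    {"travel": [0.7,0,5],"turn": 0,"jaw": 2},
    {"travel": [0,0,5],"turn": 0,"jaw": 2},
    {"travel": [0,0,4.5],"turn": 0,"jaw": 2},
    {"travel": [0,0,3],"turn": 0,"jaw": 2},
    {"travel": [0,0,0],"turn": 0,"jaw": 2},
    {"travel": [0,0,0],"turn": 0,"jaw": 5},
    {"travel": [0,0,0],"turn": 0,"jaw": 5},
    {"travel": [0,0,0],"turn": 0,"jaw": 5}
  ]
}}

```text
time: 7.62
ee_pos: [0.5062, 0.1421, 0.0414]
tcp_rot: [2.2, 2.242, 0.002]
force: [-0.4, -0.2, -0.4]
finger_gap: 0.525
grasp_force: 0.0
```

{"name": "move_arm", "arguments": {
  "motion": [
    {"travel": [0,0,0],"turn": 0,"jaw": 5},
    {"travel": [0,0,-4],"turn": 0,"jaw": 5},
    {"travel": [0,0,-5],"turn": 0,"jaw": 5},
    {"travel": [0,0,-5],"turn": 0,"jaw": 5},
    {"travel": [0,0,-3.5],"turn": 0,"jaw": 5},
    {"travel": [-5,0,0],"turn": -0.135,"jaw": 7},
    {"travel": [-5,0,0],"turn": -0.135,"jaw": 7},
    {"travel": [0,0,0],"turn": 0,"jaw": 7}
  ]
}}

```text
time: 8.62
ee_pos: [0.5146, 0.0387, 0.216]
tcp_rot: [1.881, 2.515, 0.0]
force: [0.3, 1.0, -0.2]
finger_gap: 0.74
grasp_force: 0.0
```

Run:
```python
from chk import *
print(p.round(4),"yaw y",np.degrees(np.arctan2(R[1,1],R[0,1])).round(2),"over B at z .2:",go([.488,-.247,.2]))
```

```text
[0.5146 0.0387 0.216 ] yaw y 16.41 over B at z .2: [-26.65 -10.62   1.61]
```

{"name": "move_arm", "arguments": {
  "motion": [
    {"travel": [-4.4,-1.8,0.3],"turn": 0,"jaw": 7},
    {"travel": [-4.4,-1.8,0.3],"turn": 0,"jaw": 7},
    {"travel": [-4.4,-1.8,0.3],"turn": 0,"jaw": 7},
    {"travel": [-4.5,-1.8,0.3],"turn": 0,"jaw": 7},
    {"travel": [-4.5,-1.8,0.3],"turn": 0,"jaw": 7},
    {"travel": [-4.4,-1.6,0.1],"turn": 0,"jaw": 7},
    {"travel": [0,0,0],"turn": 0,"jaw": 7},
    {"travel": [0,0,0],"turn": 0,"jaw": 7}
  ]
}}

```text
time: 9.62
ee_pos: [0.4888, -0.2419, 0.1993]
tcp_rot: [-1.878, -2.518, -0.0]
force: [1.4, 0.5, -0.2]
finger_gap: 0.746
grasp_force: 0.0
```

```bash
python3 chk.py w3
```

```text
9.625 [ 0.4888 -0.2419  0.1993] yaw y 16.56 z [-0.  0. -1.] 0.7459014242833052
[252. 195.] 1737 (array([ 0.48849463, -0.24722742]), np.float64(-1.2947685818892827), array([0.03095716, 0.07607993])) ctr [ 0.4884 -0.2469  0.076 ] move to grasp [-0.51 -0.17 14.43]
[108. 336.] 727 (array([ 0.37856505, -0.45488851]), np.float64(-1.5233203613062354), array([0.02549981, 0.10633404])) ctr [ 0.3785 -0.4544  0.076 ] move to grasp [-17.28 -16.63  14.43]
[399. 336.] 729 (array([ 0.69564541, -0.35951634]), np.float64(-1.0565470192764979), array([0.02531875, 0.11015067])) ctr [ 0.6954 -0.359   0.076 ] move to grasp [-17.17  16.48  14.43]
```

View pics/w3.png

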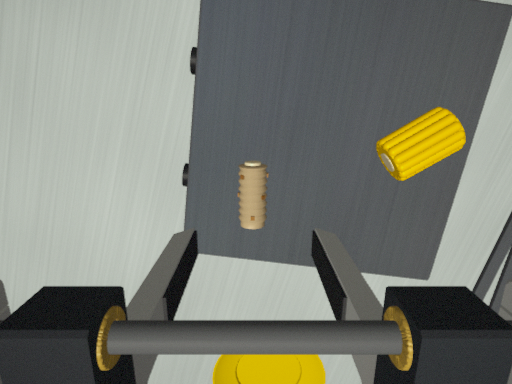

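Stub B is at (252,195), lined up between the fingers, and the corn is clear at (421,144). I'll descend and grip.

{"name": "move_arm", "arguments": {
  "motion": [
    {"travel": [-0.5,-0.15,4],"turn": 0,"jaw": 7},
    {"travel": [0,0,4],"turn": 0,"jaw": 7},
    {"travel": [0,0,3],"turn": 0,"jaw": 7},
    {"travel": [0,0,1.4],"turn": 0,"jaw": 7},
    {"travel": [0,0,1.0],"turn": 0,"jaw": 7},
    {"travel": [0,0,0],"turn": 0,"jaw": 7},
    {"travel": [0,0,0],"turn": 0,"jaw": 7}
  ]
}}

```text
time: 10.55
ee_pos: [0.489, -0.2481, 0.0663]
tcp_rot: [1.878, 2.517, 0.001]
force: [-0.2, 0.3, -0.2]
finger_gap: 0.745
grasp_force: 0.0
```

{"name": "move_arm", "arguments": {
  "motion": [
    {"travel": [0,0,0],"turn": 0,"jaw": 2},
    {"travel": [0,0,0],"turn": 0,"jaw": 2},
    {"travel": [0,0,0],"turn": 0,"jaw": 2},
    {"travel": [0,0,0],"turn": 0,"jaw": 2},
    {"travel": [0,0,0],"turn": 0,"jaw": 2},
    {"travel": [0,0,0],"turn": 0,"jaw": 2}
  ],
  "squeeze": 15
}}

```text
time: 11.3
ee_pos: [0.4885, -0.248, 0.0655]
tcp_rot: [-1.878, -2.518, 0.0]
force: [0.2, 1.4, 0.8]
finger_gap: 0.294
grasp_force: 15.0
```

{"name": "move_arm", "arguments": {
  "motion": [
    {"travel": [0,0,-2],"turn": 0,"jaw": 2},
    {"travel": [0,0,-4],"turn": 0,"jaw": 2},
    {"travel": [0,0,-5],"turn": 0,"jaw": 2},
    {"travel": [0,0,-4],"turn": 0,"jaw": 2},
    {"travel": [0,0,0],"turn": 0,"jaw": 2}
  ]
}}

```text
time: 11.92
ee_pos: [0.4896, -0.2488, 0.2192]
tcp_rot: [1.876, 2.514, 0.003]
force: [-0.2, 0.8, -1.3]
finger_gap: 0.298
grasp_force: 15.0
```

Run:
```python
from chk import *
print(p.round(4),s["finger_gap"],"to bin:",go([.522,.225,.215]))
```

```text
[ 0.4896 -0.2488  0.2192] 0.29755179143140176 to bin: [44.5  16.59  0.39]
```

{"name": "move_arm", "arguments": {
  "motion": [
    {"travel": [3.5,1.3,0],"turn": 0,"jaw": 2},
    {"travel": [4.7,1.75,0],"turn": 0,"jaw": 2},
    {"travel": [4.7,1.75,0],"turn": 0,"jaw": 2},
    {"travel": [4.7,1.75,0],"turn": 0,"jaw": 2},
    {"travel": [4.7,1.75,0],"turn": 0,"jaw": 2},
    {"travel": [4.7,1.75,0],"turn": 0,"jaw": 2},
    {"travel": [4.7,1.75,0],"turn": 0,"jaw": 2},
    {"travel": [4.7,1.75,0],"turn": 0,"jaw": 2}
  ]
}}

```text
time: 12.92
ee_pos: [0.5143, 0.141, 0.2156]
tcp_rot: [-1.879, -2.518, 0.0]
force: [0.9, -0.1, -0.6]
finger_gap: 0.296
grasp_force: 15.0
```

{"name": "move_arm", "arguments": {
  "motion": [
    {"travel": [4.7,1.75,0],"turn": 0,"jaw": 2},
    {"travel": [3.4,1.3,0],"turn": 0,"jaw": 2},
    {"travel": [0,0,0],"turn": 0.15,"jaw": 2},
    {"travel": [0,0,0],"turn": 0.15,"jaw": 2},
    {"travel": [0,0,0],"turn": 0.15,"jaw": 2},
    {"travel": [0,0,0],"turn": 0,"jaw": 2}
  ]
}}

```text
time: 13.68
ee_pos: [0.5205, 0.2257, 0.2154]
tcp_rot: [2.392, 2.036, -0.001]
force: [0.7, 0.7, -0.8]
finger_gap: 0.299
grasp_force: 15.0
```

Run:
```python
from chk import *
print(p.round(4),s["finger_gap"],s["time"],"to bin:",go([.522,.225,.045]))
save(env.get_image("wrist"),"pics/w4.png")
```

```text
[0.5205 0.2257 0.2154] 0.2992308156849191 13.675 to bin: [-0.03  0.16 17.04]
```

View pics/w4.png

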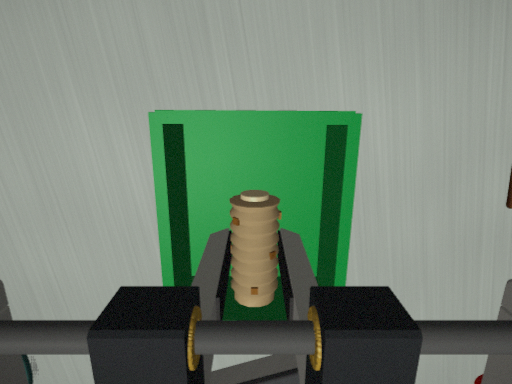

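Stub B (255,250) is held square over the tub. Stub A lies behind the gripper, out of view. Now I'll lower and release.

{"name": "move_arm", "arguments": {
  "motion": [
    {"travel": [0.3,0,5],"turn": 0,"jaw": 2},
    {"travel": [0,0,5],"turn": 0,"jaw": 2},
    {"travel": [0,0,4.5],"turn": 0,"jaw": 2},
    {"travel": [0,0,2.5],"turn": 0,"jaw": 2},
    {"travel": [0,0,0],"turn": 0,"jaw": 2},
    {"travel": [0,0,0],"turn": 0,"jaw": 5},
    {"travel": [0,0,0],"turn": 0,"jaw": 5},
    {"travel": [0,0,0],"turn": 0,"jaw": 5}
  ]
}}

```text
time: 14.72
ee_pos: [0.5216, 0.2291, 0.0463]
tcp_rot: [2.392, 2.036, 0.002]
force: [-0.2, 0.2, -0.4]
finger_gap: 0.534
grasp_force: 0.0
```

{"name": "move_arm", "arguments": {
  "motion": [
    {"travel": [0,0,0],"turn": 0,"jaw": 5},
    {"travel": [0,0,-4],"turn": 0,"jaw": 5},
    {"travel": [0,0,-5],"turn": 0,"jaw": 5},
    {"travel": [0,0,-5],"turn": 0,"jaw": 5},
    {"travel": [0,0,-5],"turn": 0,"jaw": 5},
    {"travel": [5,0,0],"turn": 0,"jaw": 5},
    {"travel": [5.5,0,0],"turn": 0,"jaw": 5},
    {"travel": [5.5,0,0],"turn": 0,"jaw": 5}
  ]
}}

```text
time: 15.72
ee_pos: [0.547, 0.3885, 0.2358]
tcp_rot: [-2.393, -2.036, -0.001]
force: [0.3, -0.9, 0.5]
finger_gap: 0.534
grasp_force: 0.0
```

{"name": "move_arm", "arguments": {
  "motion": [
    {"travel": [5,0,0],"turn": 0,"jaw": 5},
    {"travel": [4,-3,0],"turn": 0,"jaw": 5},
    {"travel": [0,-4,0],"turn": 0,"jaw": 5},
    {"travel": [0,-4,0],"turn": 0,"jaw": 5},
    {"travel": [0,0,0],"turn": 0,"jaw": 5},
    {"travel": [0,0,0],"turn": 0,"jaw": 5}
  ]
}}

```text
time: 16.48
ee_pos: [0.4532, 0.493, 0.2357]
tcp_rot: [2.393, 2.035, 0.0]
force: [0.6, -0.2, 0.1]
finger_gap: 0.534
grasp_force: 0.0
```

Run:
```python
from chk import *
print(p.round(4),s["time"])
im=env.get_image("scene");t=env.get_image("top")
cv2.imwrite("pics/c5.png",cv2.cvtColor(cv2.resize(np.hstack([im["frame"],t["frame"]]),(800,300)),cv2.COLOR_RGB2BGR))
r=env.outline_of("top","corn_center");print([ (onz(t,q["uv"],.082).round(3),q["confidence"]) for q in r])
for uv,m,a in blobs(t): print(uv.round(),a,onz(t,uv,.02).round(3))
```

```text
[0.4532 0.493  0.2357] 16.475
[(array([ 0.631, -0.155,  0.082]), 0.76)]
[318. 157.] 151 [ 0.643 -0.167  0.02 ]
[143. 202.] 260 [0.522 0.229 0.02 ]
[182. 210.] 257 [0.506 0.141 0.02 ]
```

View pics/c5.png

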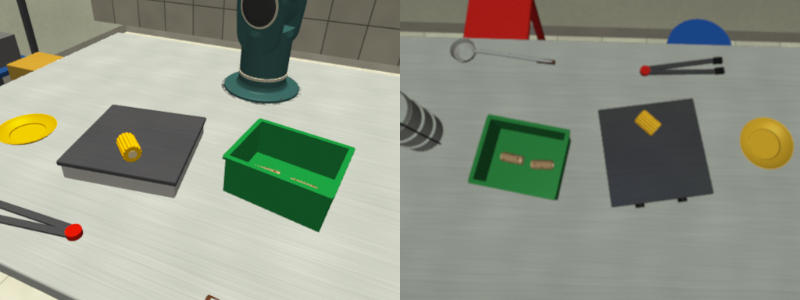

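Both stubs lie on the tub floor, at top-view (143,202) and (182,210) px. The corn is still at its place on the plate, at (318,157), and the arm is clear.

```bash
python3 -c "
from bench import env
print(env.close_job())"
```

```text
the job is handed in; nothing more can be done
None
```

Both eaten cob stubs are in the green scrap tub, the fresh corn is still where it was on the plate, and the job is handed in at about 16.5 s of the 51 s allowed.

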